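# Nest a three-layer magnetic shield on its loading cradle

### The arm

A 6-joint arm with a two-finger parallel gripper is mounted at the origin on a cart in front of the work surface, level with it; the furniture and walls round the work are solid. World frame = base frame: x ahead of the robot, y to its left, z up, the work surface at z = 0. Lengths are in m, angles in rad, forces in N, time in s.
With the tool pointing down it reaches from about 0.375 to 0.9 m from the base axis. Payload 3.1 kg.
Tool frame: the origin (TCP) lies at the very end of the fingers, on their centre line; the grasp point (between the pads) lies 19 mm behind it; z points along the fingers, y is the line along which they close (so a half turn about z gives the same grasp; the last joint's range is limited). The gripper opens to 85 mm and grips with 20 to 120 N. Pads are 22 mm wide; open, the fingers measure 114 mm over their backs; the gripper's body (76 mm by 85 mm) begins 54 mm behind the grasp point. The pads swing forward as they close: fully open they stand 13 mm farther back than shut.
Start: joints at [-1.399, 0.527, 1.433, -0, 1.181, -0.178], TCP at [0.214, -0.587, 0.231] pointing down, gripper open.
Joint ranges: [-3.08, 3.08], [-0.75, 2.2], [0.22, 2.44], [-1.43, 4.57], [0, 2.65], [-2.85, 2.85]. Speed limits (rad/s): [2.79, 2.79, 3.14, 3.14, 3.14, 3.14].

### API

Orientations are given as a unit quaternion [x, y, z, w].
In Python, from station import manip gives the robot as it stands.
- The arm moves only by the shell command python3 -m handwheel 'ROWS' [FORCE]. ROWS is JSON, a list of rows, each a list of 7 numbers: the shift along the world's x, y, z in mm, then the turn, a rotation vector about the world's x, y, z in degrees, then the opening, from 0 (shut) to 1 (fully open). A call has exactly 10 rows; each row shifts and turns the commanded pose from where the row before left it; what a row does not reach is not made up. A row lasts 1/8 s, in which the tool goes at most 62.5 mm and 10.7 degrees, less where a joint would pass 70% of its speed; a pose out of reach is approached as far as the arm can. A call is refused whole if a number of a shift passes 62.5 or a number of a turn 10.7, either way. A call with a gripper value outside its range is refused whole. The fingers move at their own pace and stop on an object; FORCE is the grip in N (left out, the last holds). Time passes only in rows, so rows that do not move let the fingers close, or fill a call up. It gives the time, the measured TCP pose, the force, the opening and the grip force at its end, in the units of the state.
- manip.sense(): the state, without advancing time (a new reading comes with each control period).
- manip.snapshot(name): name is "scene" or "top"; returns the picture (400x640x3 uint8, red, green, blue); there is no depth.
- manip.get_calibration(name): a dict with "K" (3x3 intrinsics, pixels), "k1" (the pictures are not rectified: a ray, as slopes to the right and down, at radius r is drawn at 1 + k1 r^2 times it, then the intrinsics apply), "rvec" (rotation vector, rad) and "tvec" (3), from world to camera coordinates, as OpenCV has them. Camera axes: x right, y down, z forward; pixel columns grow to the right and rows downward; lengths in m; the calibration is good to about 2 mm. A picture is of the moment at which its call begins. get_calibration takes no time and is no camera call.
- manip.sign_off(): hands the job in; it is judged then, once.
The state is a dict: "t": time; "q": joint angles; "qd": joint speeds; "tau": joint torques, N m; "tcp_pos": TCP position; "tool_rot": TCP orientation; "force": force on the tool from outside, world axes, zero at the start; "ft_torque": the same for the moment, N m; "finger_gap": opening from 0.0 (shut) to 1.0 (fully open); "gripper_force": force on a finger pad.
Only numpy, scipy, OpenCV 4.12 (cv2) and the standard library are available. Lean on these libraries where they do the work, as an engineer would, in place of code of your own. Each camera call takes 0.05 s, during which the arm holds its last target. There are 200 camera calls.

### The job

The three cans of the magnetic shield have been cleaned and lie about on the bench. Put the shield together again on the stepped cradle, gently, as knocks and drops spoil the metal: nest the cans one inside the other, smallest innermost and all with their closed ends towards the end stop, pushing them along the cradle until every can is fully home and the largest lies on its step, right against the stop. Leave the other things on the bench where they are.

Things in the scene. Friction and masses are not known exactly. Their poses are not given: they have to be found in the camera images.
- can_large: the largest of three plain grey metal cans (round straight cups): outer diameter 64 mm, inner 60, length 76; one end closed (4 mm thick, edge rounded 4 mm), the other open; about 240 g. Starts lying on its side on the table, mouth to any side. Origin: on its axis at mid length, 32 mm above the table at the start. x axis: along the can, out of its open mouth (it may roll: ignore y, z)
- can_middle: the middle-sized of three plain grey metal cans (round straight cups): outer diameter 56 mm, inner 52, length 76; one end closed (4 mm thick, edge rounded 4 mm), the other open; about 200 g. Starts lying on its side on the table, mouth to any side. Origin: on its axis at mid length, 28 mm above the table at the start. x axis: along the can, out of its open mouth (it may roll: ignore y, z)
- can_small: the smallest of three plain grey metal cans (round straight cups): outer diameter 48 mm, inner 44, length 76; one end closed (4 mm thick, edge rounded 4 mm), the other open; about 160 g. Starts lying on its side on the table, mouth to any side. Origin: on its axis at mid length, 24 mm above the table at the start. x axis: along the can, out of its open mouth (it may roll: ignore y, z)
- large_closed_end (a point): centre of the outer face of the largest can's closed end (on its axis, 38 mm from the can's middle)
- middle_closed_end (a point): centre of the outer face of the middle-sized can's closed end (on its axis, 38 mm from the can's middle)
- small_closed_end (a point): centre of the outer face of the smallest can's closed end (on its axis, 38 mm from the can's middle)
- cradle: stepped loading cradle, fixed to the table: aluminium bed 292 x 78 mm, top 13 mm above the table, end stop (56 mm wide, 77 mm tall) and three black plastic V-steps in a row: lowest next to the stop for the largest can, then the middle-sized, then the smallest at the open end. Origin: at table height under the stop's face; x: level, along the axis away from the stop, bed ends at 256 mm
- stop_face (a point): point where the common axis meets the stop's rubber face, 54 mm above the table; axes as the cradle. A can on its step, pushed at its rim towards the stop, slides (1 to 6 N) into the mouth of the next can, 2 mm of room all round; when bottoms touch, the push carries the next can on too, until the largest meets the stop. Fully home, each inner rim stands 4 mm out of the next
- large_step (a point): where the middle of the large can lies when resting on its step: on the common axis, 54 mm above the table, 42 mm from the stop face. The step is a 40-degree V as long as the can, no higher than 40 mm above the table, no farther than 29 mm to the side of the axis; a can set down within 5 mm of the axis settles in it
- middle_step (a point): where the middle of the middle can lies when resting on its step: on the common axis, 54 mm above the table, 126 mm from the stop face. The step is a 40-degree V as long as the can, no higher than 40 mm above the table, no farther than 26 mm to the side of the axis; a can set down within 5 mm of the axis settles in it
- small_step (a point): where the middle of the small can lies when resting on its step: on the common axis, 54 mm above the table, 210 mm from the stop face. The step is a 40-degree V as long as the can, no higher than 40 mm above the table, no farther than 24 mm to the side of the axis; a can set down within 5 mm of the axis settles in it
- solder_reel_small: small white reel of solder, 43 mm across, 36 mm tall, standing on the table. A bystander; origin at the centre of its underside
- flux_tin: flat round tin with a yellow top, 58 mm across, 22 mm tall. A bystander; origin at the centre of its underside
- screwdriver_blue: blue-handled screwdriver, 144 mm long, 25 mm thick, lying. A bystander; origin at the centre of its underside
- side_cutter: side cutters with orange handles, 141 x 58 x 12 mm, lying flat. A bystander; origin at the centre of its underside
- fuse_jar: small jar with a black lid, 40 mm across, 50 mm tall, standing. A bystander; origin at the centre of its underside
- tape_white: roll of white tape, 56 mm across, 18 mm high, lying flat. A bystander; origin at the centre of its underside

How it is judged:
By the outcome, as a careful person would: the job done as asked, in the order asked, and still so for the second after the job is handed in, with the robot touching nothing.
It also fails if it takes over 67 s, if anything falls off the work surface, if the arm or the gripper's body presses on something with over 40 N, if the wrist force passes 120 N, or if a joint passes its speed limit or range.

## Working session

There is one attempt and no reset: what is moved stays moved. The work goes in short steps, Python scripts to look and compute and a shell command to move; the robot and the scene stay as the last step left them, time stands still between calls to the robot, and variables do not carry over. Pictures are saved under pics/ and viewed, at most 10 in all, crops included, and the job is handed in when it is done.

```bash
mkdir -p pics; ls
python3 - <<'E'
from station import manip
import cv2
for n in("scene","top"):
    im=manip.snapshot(n); cv2.imwrite(f"pics/{n}0.png",im[:,:,::-1]); print(n,manip.get_calibration(n))
print(manip.sense())
E
```

```text
pics
scene {'K': array([[428.61128753,   0.        , 318.34289682],
       [  0.        , 428.61128753, 202.40835846],
       [  0.        ,   0.        ,   1.        ]]), 'k1': 0.031782828012816844, 'rvec': array([ 1.00213437, -2.52699463,  0.94984567]), 'tvec': array([0.36583498, 0.3936577 , 0.99799869])}
top {'K': array([[400.00669611,   0.        , 320.03917529],
       [  0.        , 400.00669611, 196.45192808],
       [  0.        ,   0.        ,   1.        ]]), 'k1': 0.02078719489357764, 'rvec': array([ 2.1576297 , -2.21161386,  0.02888451]), 'tvec': array([-0.07070811,  0.593715  ,  1.09738472])}
{'t': 0.1, 'q': array([-1.39953138e+00,  5.28406044e-01,  1.43380798e+00, -4.44994118e-05,
        1.18139473e+00, -1.78492429e-01]), 'qd': array([-0.0005177 , -0.00067757, -0.00153719,  0.00131797,  0.00127277,
       -0.00090555]), 'tau': array([-3.21876023e-04, -4.43305421e+01, -1.78585982e+01, -2.59558647e-04,
        3.91722482e-03,  7.43200168e-07]), 'tcp_pos': array([ 0.21407432, -0.5864886 ,  0.23040054]), 'tool_rot': array([ 9.84745679e-01,  1.73996928e-01, -1.69325460e-05, -1.00811355e-03]), 'force': array([-0.80600963, -0.67065709, -1.0746672 ]), 'ft_torque': array([ 0.00236994, -0.00575052, -0.01218468]), 'gripper_force': 0.0, 'finger_gap': 1.00183891499937}
```

View pics/top0.png

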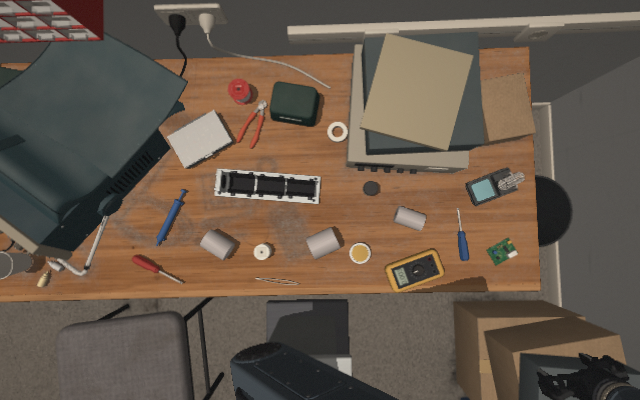

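View pics/scene0.png

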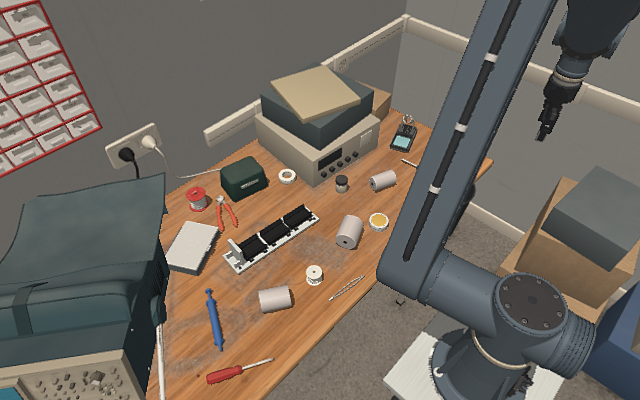

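The top view shows three cans, at (219,244), (323,243) and (410,217), with the cradle from (215,185) to (320,188) and its stop at the left. The scene view shows the cans at (275,299), (349,232) and (382,181), with the stop at (235,248). I'll enlarge both.

Run:
```python
import cv2
a=cv2.imread("pics/top0.png")[160:270,190:450]; cv2.imwrite("pics/t1.png",cv2.resize(a,None,fx=3,fy=3,interpolation=cv2.INTER_CUBIC))
a=cv2.imread("pics/scene0.png")[160:320,215:415]; cv2.imwrite("pics/s1.png",cv2.resize(a,None,fx=3.7,fy=3.7,interpolation=cv2.INTER_CUBIC))
```

```text
(no output)
```

View pics/t1.png

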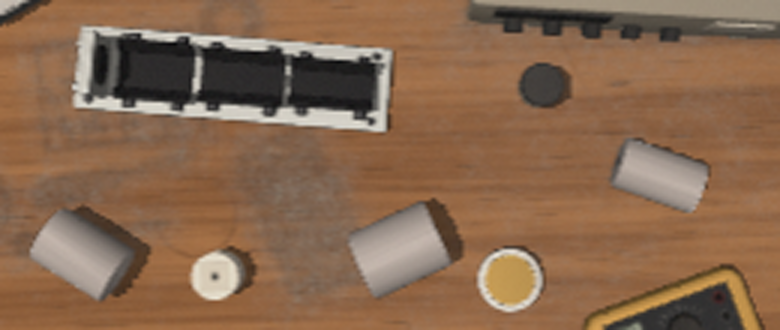

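View pics/s1.png

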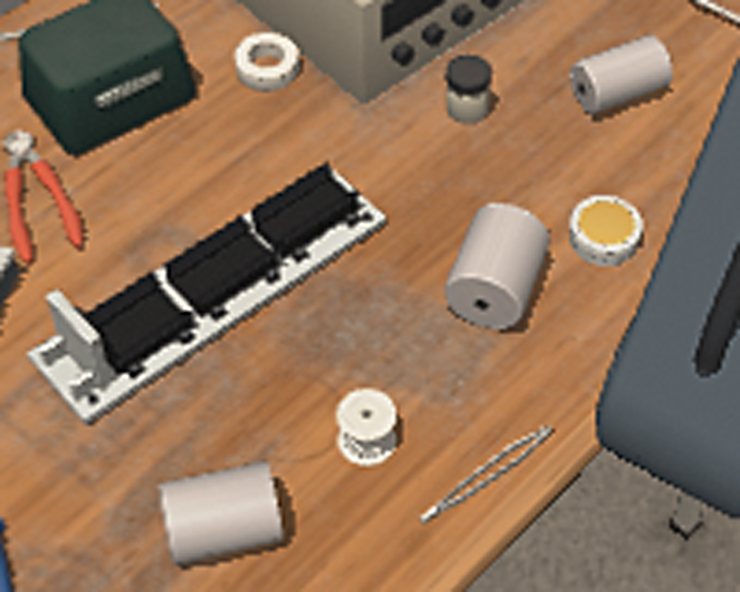

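The top crop shows the large-looking cans at left and centre, the small one at right, and the cradle's stop at left. In the scene crop, closed ends with a dark dot show on the centre can at (483,305) and the small can at (583,90). The left can's ends aren't clear yet.

```bash
cat > h.py <<'E'
import cv2,numpy as np
from station import manip
def cal(n):
    c=manip.get_calibration(n);R=cv2.Rodrigues(c["rvec"])[0];return c["K"],c["k1"],R,c["tvec"]
def ray(n,px):
    K,k1,R,t=cal(n);px=np.array(px,float).reshape(-1,1,2)
    u=cv2.undistortPoints(px,K,np.array([k1,0,0,0.]))[:,0]
    return -R.T@t,np.c_[u,np.ones(len(u))]@R
def plane(n,px,z):
    C,d=ray(n,px);return C+d*((z-C[2])/d[:,2])[:,None]
def proj(n,P):
    K,k1,R,t=cal(n);return cv2.projectPoints(np.array(P,float).reshape(-1,3),cv2.Rodrigues(R)[0],t,K,np.array([k1,0,0,0.]))[0][:,0]
def blob(im,box,smax=70,vmin=60):
    x0,y0,x1,y1=box;h=cv2.cvtColor(im[y0:y1,x0:x1],cv2.COLOR_RGB2HSV)
    m=((h[...,1]<smax)&(h[...,2]>vmin)).astype(np.uint8)
    c=max(cv2.findContours(m,0,cv2.CHAIN_APPROX_NONE)[0],key=cv2.contourArea)
    return c[:,0].astype(float)+[x0,y0]
def rect(n,c,z):
    P=plane(n,c,z)[:,:2]*1000
    (ctr,wh,a)=cv2.minAreaRect(P.astype(np.float32))
    if wh[0]<wh[1]: wh=wh[::-1];a+=90
    return np.round(ctr,1),np.round(wh,1),round((a+90)%180-90,1)
E
python3 - <<'E'
from h import *
T=cv2.imread("pics/top0.png")[:,:,::-1];S=cv2.imread("pics/scene0.png")[:,:,::-1]
print("camT",ray("top",[[320,200]])[0],"camS",ray("scene",[[320,200]])[0])
bx={"L":(192,222,244,266),"C":(300,220,347,264),"R":(388,200,432,236)}
for k,b in bx.items():
    for s in(60,80):
        c=blob(T,b,s)
        print(k,s,cv2.minAreaRect(c.astype(np.float32)),[rect("top",c,z/1000) for z in((24,) if k=="R" else (28,32))])
hsv=cv2.cvtColor(T[160:210,205:330],cv2.COLOR_RGB2HSV)
for s in (50,70):
    m=((hsv[...,1]<s)|(hsv[...,2]<60)).astype(np.uint8)
    c=max(cv2.findContours(m,0,cv2.CHAIN_APPROX_NONE)[0],key=cv2.contourArea)[:,0].astype(float)+[205,160]
    print("cradle",rect("top",c,.013))
w=[]
for im,(x,y) in((T,(219,244)),(T,(323,243)),(T,(410,217)),(S,(275,299)),(S,(349,232)),(S,(382,181))):
    w.append(cv2.resize(im[y-24:y+24,x-24:x+24],(260,260),interpolation=cv2.INTER_CUBIC))
cv2.imwrite("pics/ends.png",np.vstack([np.hstack(w[:3]),np.hstack(w[3:])])[:,:,::-1])
E
```

```text
camT [ 0.53618659 -0.11059431  1.12339806] camS [0.01692457 0.51311055 1.01056129]
L 60 ((216.62924194335938, 243.89328002929688), (31.057937622070312, 20.5639591217041), 32.00538635253906) [(array([468.2, 200.7]), array([85.7, 55.9]), 57.0), (array([468.5, 199.6]), array([85.4, 55.6]), 57.0)]
L 80 ((216.78091430664062, 244.0505828857422), (31.4819393157959, 21.093957901000977), 32.0053825378418) [(array([467.8, 200.3]), array([86.9, 57.3]), 57.1), (array([468.1, 199.2]), array([86.6, 57.1]), 57.1)]
C 60 ((322.2945251464844, 243.04794311523438), (23.172964096069336, 29.13172721862793), 65.55604553222656) [(array([463.8, -88.7]), array([79.4, 62.9]), -67.0), (array([464.1, -88.8]), array([79.1, 62.6]), -67.0)]
C 80 ((322.13922119140625, 242.43814086914062), (24.67291259765625, 29.546573638916016), 66.03751373291016) [(array([465.6, -88.3]), array([80.4, 67. ]), -67.2), (array([465.9, -88.3]), array([80.1, 66.8]), -67.2)]
R 60 ((409.3819885253906, 217.90867614746094), (30.39223861694336, 17.225414276123047), 19.290042877197266) [(array([ 526.6, -327.8]), array([82. , 47.1]), 69.2)]
R 80 ((409.35003662109375, 217.95001220703125), (30.990318298339844, 17.39252471923828), 18.434947967529297) [(array([ 526.4, -327.8]), array([83.7, 47.5]), 70.0)]
cradle (array([625.7,  63. ]), array([294.9,  77.9]), 83.9)
cradle (array([626.1,  62.6]), array([295.3,  78.8]), 84.2)
```

View pics/ends.png

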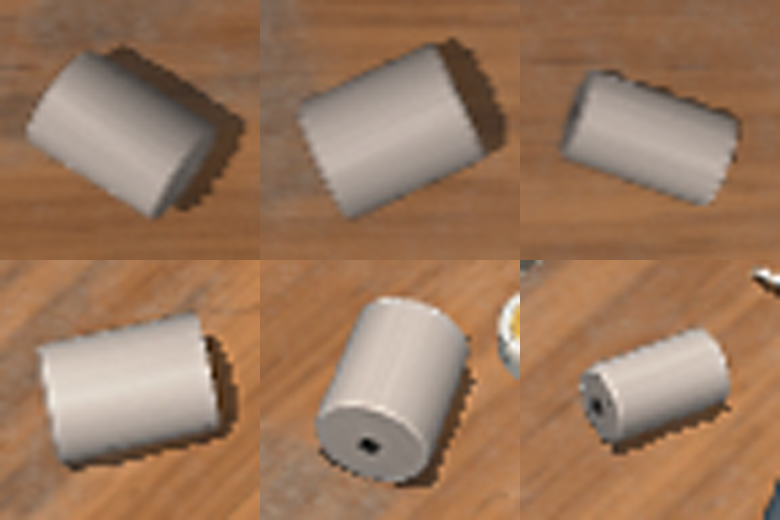

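The bottom-row crops show dots (closed ends) at the lower left of the centre can and the left of the right can. The left can's lower-right end, at (190,170) in its tile, is in shade, so I'll check its pixel values against the predicted end ellipse.

Run:
```python
from h import *
T=cv2.imread("pics/top0.png");S=cv2.imread("pics/scene0.png")
def up(im,p,s=10,r=16):
    x,y=map(int,p);return cv2.resize(im[y-r:y+r,x-r:x+r],None,fx=12,fy=12,interpolation=cv2.INTER_NEAREST)
a=np.deg2rad(57);u=np.array([np.cos(a),np.sin(a),0]);c=np.array([.468,.200,.028])
for s in(1,-1): print(s,proj("top",c+s*.038*u),proj("scene",c+s*.038*u))
t=proj("top",c-.038*u)[0];q=proj("scene",c-.038*u)[0];q2=proj("scene",c+.038*u)[0];z=proj("top",[.527-.013,-.328+.036,.024])[0]
im=np.vstack([np.hstack([up(T,t,r=12),up(T,z,r=12)]),np.hstack([up(S,q,r=12),up(S,q2,r=12)])])
im=cv2.convertScaleAbs(im,alpha=1.4,beta=10);cv2.imwrite("pics/ends2.png",im)
```

```text
1 [[205.22126284 236.65057973]] [[259.51233766 301.4325825 ]]
-1 [[228.55971607 251.28408414]] [[289.02369945 294.98855679]]
```

View pics/ends2.png

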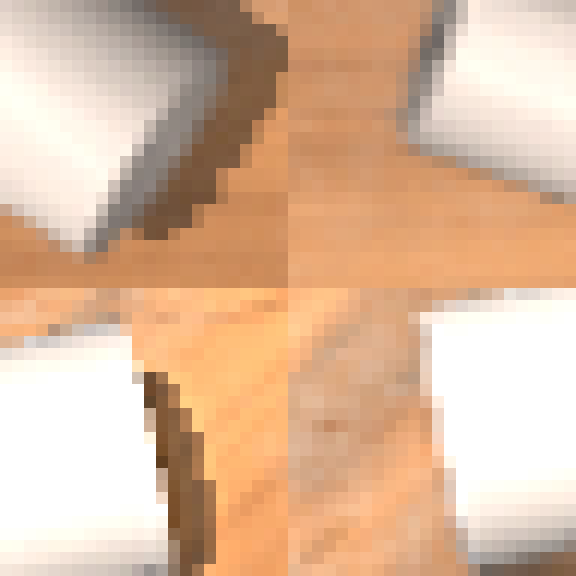

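The top-left tile shows a grey end face with a soft edge around (180,150), which doesn't settle it, so I'll compare brightness profiles along the generators.

Run:
```python
from h import *
I={"top":cv2.imread("pics/top0.png",0),"scene":cv2.imread("pics/scene0.png",0)}
cans={"L":([.468,.2,.028],57,.028),"C":([.465,-.0885,.032],-67,.032),"R":([.5265,-.328,.024],70,.024)}
for k,(c,a,r) in cans.items():
    a=np.deg2rad(a);u=np.array([np.cos(a),np.sin(a),0]);v=np.array([-u[1],u[0],0]);s=np.arange(-50,51,2)/1000
    for n in I:
        C=ray(n,[[320,200]])[0]-c;C-=u*(C@u);w=C/np.linalg.norm(C);w2=np.cross(u,w)
        rows=[]
        for ph in(-50,-25,0,25,50):
            d=r*(np.cos(np.deg2rad(ph))*w+np.sin(np.deg2rad(ph))*w2)
            p=proj(n,np.array(c)+d+s[:,None]*u).astype(np.float32)
            g=cv2.remap(I[n],p[None,:,0],p[None,:,1],cv2.INTER_LINEAR)[0]
            rows.append(g)
        print(k,n,"-end (s=-50..-22) | +end (22..50)")
        for g in rows: print(g[:15],"|",g[-15:])
T=I["top"];print(T[240:262,215:238])
```

```text
L top -end (s=-50..-22) | +end (22..50)
[ 99 102 100  91  81  97 131 152 159 160 160 159 160 160 160] | [160 160 160 160 160 160 158 149 109  99  99  98  96  94  93]
[ 57  61  71  80  84 109 141 170 173 172 173 172 171 172 173] | [173 173 172 172 172 171 165 133  99  95  93  90  91  94  98]
[ 61  70  82  88  87 104 138 158 163 162 163 163 163 164 164] | [174 175 176 176 176 177 168 140 111 107 109 108 107 107 109]
[ 61  65  77  86  88  99 114 126 130 130 132 132 132 132 132] | [140 140 140 141 141 141 138 120 102 109 111 110 107 104 105]
[64 63 65 71 78 84 87 90 91 92 92 91 92 93 92] | [ 99 100 100 100 100 102 107 107 103  99  97  97  99  99 100]
L scene -end (s=-50..-22) | +end (22..50)
[128 125  83  63  58  65  90 130 143 143 139 139 140 140 140] | [135 136 135 134 134 135 137 132 115 112 113 115 120 124 121]
[139 103  74  64  65  58 122 183 189 184 183 183 183 182 182] | [179 179 178 178 177 177 180 190 149 132 128 130 129 130 130]
[140 112  78  66  68  60 125 221 219 212 210 209 210 212 211] | [215 216 215 215 215 216 219 217 170 137 128 131 128 126 123]
[141 143 139 105  70  54 
[... 4345 characters left out ...]
 58  92 108 108 109]
 [145 151 152 156 160 164 166 166 167 156 113  82  84  73  60  55  54  55
   55  86 100 100 101]
 [101 116 134 147 153 157 162 163 168 130  86  81  72  60  54  55  54  84
  100  99 100 101 101]
 [101 102 106 122 139 151 156 158 149 107  78  76  65  57  56  59  58  88
  105 104 104 104 105]
 [106 105 107 107 109 129 145 153 120  82  80  98  80  57  56  89 104 105
  105 105 104 106 104]
 [103 100 102 103 105 100 117 129  97  75  96 103 103 101 100 103 105 105
  105 103 104 104 103]
 [ 98  98  97  96  98  99 100 105  90  90  98 101  98  96  99 100 102 101
   99 101 101 100 101]
 [100  97  97  96  99 100 100 100 100  99 100 100 101 100 101 102 104 104
  104 102 103 101 103]]
```

The left can's visible end, at pixel (228,251), has no dot, so that end is its mouth; I'll confirm once it's lifted.

| Item | Position (mm) | Mouth direction |
|---|---|---|
| Large can (centre) | (465,-88) | -67° |
| Middle can (left) | (468,200) | -123° |
| Small can (right) | (526,-328) | -110° |
| Cradle origin | about (637,172) | x axis along -96° |

Measured widths of about 64, 56 and 47 mm match the given sizes. I'm moving to the large can.

```bash
python3 -m handwheel '[[28,55.4,0,0,0,10.3,1],[28,55.4,0,0,0,10.3,1],[28,55.4,0,0,0,10.3,1],[28,55.4,0,0,0,10.3,1],[28,55.4,0,0,0,10.3,1],[28,55.4,0,0,0,10.3,1],[28,55.4,0,0,0,10.3,1],[28,55.4,0,0,0,10.3,1],[28,55.4,0,0,0,10.3,1],[0,0,-60,0,0,0,1]]' 30
```

```text
t: 1.35
tcp_pos: [0.4716, -0.086, 0.1739]
tool_rot: [0.55, 0.835, 0.002, 0.006]
force: [-0.3, -1.3, -1.5]
finger_gap: 1.003
gripper_force: 0.0
```

```bash
python3 -m handwheel '[[-1,0,-35,0,0,0,1],[0,0,-40,0,0,0,1],[0,0,-30,0,0,0,1],[0,0,-25,0,0,0,1],[0,0,-15,0,0,0,1],[0,0,-7,0,0,0,1],[0,0,0,0,0,0,0.5],[0,0,0,0,0,0,0.5],[0,0,0,0,0,0,0.5],[0,0,0,0,0,0,0.5]]' 30
```

```text
t: 2.6
tcp_pos: [0.4656, -0.0887, 0.02]
tool_rot: [0.554, 0.833, 0.0, 0.001]
force: [-0.4, 0.2, 4.4]
finger_gap: 0.744
gripper_force: 33.8
```

```bash
python3 -m handwheel '[[0,0,20,0,0,0,0.5],[0,0,45,0,0,0,0.5],[0,0,45,0,0,0,0.5],[25,32,10,0,0,-4.9,0.5],[28,36,0,0,0,-4.9,0.5],[28,36,0,0,0,-4.9,0.5],[28,36,0,0,0,-4.9,0.5],[28,36,0,0,0,-4.9,0.5],[20,26,0,0,0,-4.8,0.5],[0,0,0,0,0,0,0.5]]'
python3 - <<'E'
from h import *
a=np.deg2rad(84.1);X=-np.array([np.cos(a),np.sin(a),0]);Y=np.array([-X[1],X[0],0]);O=np.array([.6373,.1722,0])
f=lambda x,y,z:O+(x*X+y*Y)/1000+[0,0,z/1000]
out=[]
for n,(x0,y0,w,h),s in(("top",(205,155,125,55),6),("scene",(215,190,110,85),6)):
    im=cv2.imread(f"pics/{n}0.png")[y0:y0+h,x0:x0+w];im=cv2.resize(im,None,fx=s,fy=s,interpolation=cv2.INTER_CUBIC)
    L=[[f(-36,-39,13),f(256,-39,13),f(256,39,13),f(-36,39,13)],[f(0,-28,77),f(0,28,77)]]+[[f(x,-26,40),f(x,26,40)] for x in(4,80,88,164,172,248)]+[[f(0,0,54),f(250,0,54)]]
    for l in L:
        p=((proj(n,l)-[x0,y0]+.5)*s).astype(int);cv2.polylines(im,[p],len(l)==4,(0,255,0),1)
    out.append(cv2.copyMakeBorder(im,0,0,0,750-im.shape[1],0))
cv2.imwrite("pics/ov.png",np.vstack(out)[:830]); cv2.imwrite("pics/ov.png",cv2.resize(np.vstack(out),None,fx=.7,fy=.7,interpolation=cv2.INTER_AREA))
E
```

```text
t: 3.85
tcp_pos: [0.623, 0.1155, 0.1389]
tool_rot: [0.745, 0.667, 0.0, 0.0]
force: [-0.7, 0.4, -2.0]
finger_gap: 0.74
gripper_force: 34.6
```

View pics/ov.png

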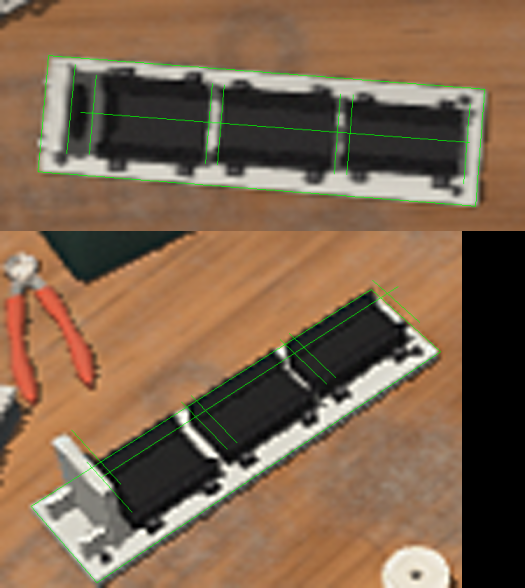

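The overlay matches the bed outline, stop and step gaps in both views, so the cradle pose is good. Next I lower the large can.

```bash
python3 -m handwheel '[[5,6,0,0,0,0,0.5],[5,7,0,0,0,0,0.5],[0,0,-30,0,0,0,0.5],[0,0,-30,0,0,0,0.5],[0,0,-18,0,0,0,0.5],[0,0,-8,0,0,0,0.5],[0,0,-4,0,0,0,0.5],[0,0,-2,0,0,0,0.5],[0,0,-1,0,0,0,0.5],[0,0,0,0,0,0,0.5]]'
```

```text
t: 5.1
tcp_pos: [0.6331, 0.1265, 0.0472]
tool_rot: [0.746, 0.666, 0.001, 0.001]
force: [0.4, 0.1, 0.2]
finger_gap: 0.746
gripper_force: 34.7
```

```bash
python3 -m handwheel '[[0,1.5,-1,0,0,0,0.5],[0,0,-1,0,0,0,0.5],[0,0,-1,0,0,0,0.5],[0,0,-1,0,0,0,0.5],[0,0,-0.5,0,0,0,0.5],[0,0,-0.5,0,0,0,0.5],[0,0,0,0,0,0,0.5],[0,0,0,0,0,0,0.5],[0,0,0,0,0,0,0.5],[0,0,0,0,0,0,0.5]]'
```

```text
t: 6.35
tcp_pos: [0.6336, 0.1287, 0.0441]
tool_rot: [0.746, 0.666, 0.002, 0.001]
force: [-0.9, 0.5, 14.0]
finger_gap: 0.742
gripper_force: 36.0
```

```bash
python3 -m handwheel '[[0,0,0.5,0,0,0,0.8],[0,0,0,0,0,0,0.9],[0,0,0,0,0,0,1],[0,0,0,0,0,0,1],[0,0,15,0,0,0,1],[0,0,40,0,0,0,1],[0,0,40,0,0,0,1],[-41,18,10,0,0,-6.7,1],[-41,18,0,0,0,-6.7,1],[-41,18,0,0,0,-6.7,1]]'
python3 - <<'E'
from h import *
im=manip.snapshot("scene");t=manip.snapshot("top")
cv2.imwrite("pics/a.png",np.hstack([cv2.resize(t[150:270,190:340],(450,360)),cv2.resize(im[190:310,220:320],(300,360))])[:,:,::-1])
E
```

```text
t: 7.6
tcp_pos: [0.5085, 0.1824, 0.1482]
tool_rot: [0.852, 0.523, 0.001, 0.0]
force: [0.2, -0.5, -0.3]
finger_gap: 1.0
gripper_force: 0.0
```

View pics/a.png

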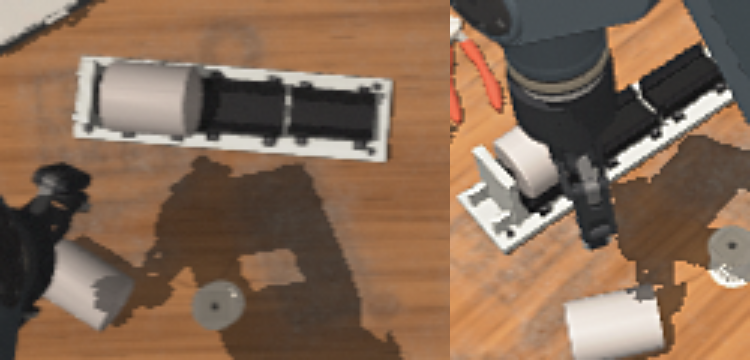

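The large can lies in its step, at (150,97), mouth to the right. Its open mouth shows the same plain grey crescent as the left can's visible end did, which supports that end being the mouth. On to the middle can.

```bash
python3 -m handwheel '[[-20,9,0,0,0,-3,1],[-20.5,9,-10,0,0,-3,1],[0,0,-35,0,0,0,1],[0,0,-35,0,0,0,1],[0,0,-30,0,0,0,1],[0,0,-14,0,0,0,1],[0,0,-7,0,0,0,1],[0,0,0,0,0,0,1],[0,0,0,0,0,0,1],[0,0,0,0,0,0,1]]'
```

```text
t: 8.95
tcp_pos: [0.4693, 0.2001, 0.0166]
tool_rot: [0.877, 0.48, 0.001, 0.0]
force: [-0.5, 0.0, -1.0]
finger_gap: 1.0
gripper_force: 0.0
```

```bash
python3 -m handwheel '[[-1,0,-1.5,0,0,0,0.5],[0,0,0,0,0,0,0.5],[0,0,0,0,0,0,0.5],[0,0,0,0,0,0,0.5],[0,0,20,0,0,0,0.5],[0,0,45,0,0,0,0.5],[0,0,45,0,0,0,0.5],[0,-25,10,0,0,9,0.5],[0,-40,0,0,0,9,0.5],[0,-20,0,0,0,8.6,0.5]]'
python3 - <<'E'
from h import *
im=manip.snapshot("scene");t=manip.snapshot("top");print(manip.sense()["tcp_pos"])
p=proj("top",[.468,.115,.15])[0].astype(int);q=proj("scene",[.468,.115,.15])[0].astype(int);print(p,q)
cv2.imwrite("pics/b.png",np.hstack([cv2.resize(i[r[1]-40:r[1]+40,r[0]-40:r[0]+40],(400,400),interpolation=cv2.INTER_CUBIC) for i,r in((t,p),(im,q))])[:,:,::-1])
E
```

```text
t: 10.2
tcp_pos: [0.4672, 0.1136, 0.1342]
tool_rot: [0.742, 0.67, -0.0, -0.0]
force: [0.2, 0.3, -1.8]
finger_gap: 0.651
gripper_force: 33.4
[0.46733385 0.11334803 0.13395922]
[237 246] [296 250]
```

View pics/b.png

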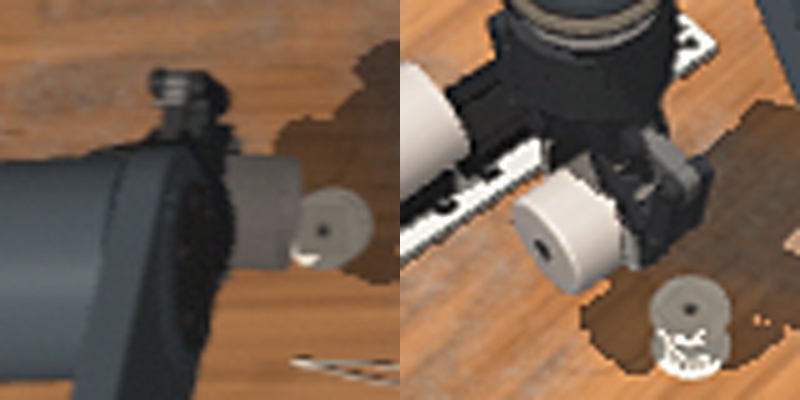

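The right tile shows the middle can held with its dotted closed end at (545,250) facing +y, towards the stop, as needed. Now to its step.

```bash
python3 -m handwheel '[[35,-15,0,0,0,0,0.5],[45,-19,0,0,0,0,0.5],[45,-19,0,0,0,0,0.5],[25,-11,0,0,0,0,0.5],[7,-3.5,0,0,0,0,0.5],[0,0,-30,0,0,0,0.5],[0,0,-30,0,0,0,0.5],[0,0,-18,0,0,0,0.5],[0,0,-7,0,0,0,0.5],[0,0,0,0,0,0,0.5]]'
```

```text
t: 11.55
tcp_pos: [0.6246, 0.0478, 0.0493]
tool_rot: [0.743, 0.669, -0.0, -0.0]
force: [0.2, 0.0, -2.7]
finger_gap: 0.648
gripper_force: 33.4
```

```bash
python3 -c "
from h import *
print(manip.sense()['tcp_pos'],manip.sense()['force'])"
```

```text
[0.62455927 0.04776658 0.04929617] [ 0.17780913  0.02673748 -2.71733143]
```

```bash
python3 -m handwheel '[[0,-1.5,-2,0,0,0,0.5],[0,0,-1.5,0,0,0,0.5],[0,0,-1,0,0,0,0.5],[0,0,-1,0,0,0,0.5],[0,0,-0.5,0,0,0,0.5],[0,0,-0.5,0,0,0,0.5],[0,0,0,0,0,0,0.5],[0,0,0,0,0,0,0.5],[0,0,0,0,0,0,0.5],[0,0,0,0,0,0,0.5]]'
```

```text
t: 12.8
tcp_pos: [0.6247, 0.046, 0.0428]
tool_rot: [0.743, 0.669, 0.0, 0.0]
force: [-0.2, -0.2, -2.9]
finger_gap: 0.646
gripper_force: 33.4
```

```bash
python3 -m handwheel '[[0,0,-0.5,0,0,0,0.5],[0,0,-0.5,0,0,0,0.5],[0,0,-0.5,0,0,0,0.5],[0,0,-0.5,0,0,0,0.5],[0,0,0,0,0,0,0.5],[0,0,0,0,0,0,0.5],[0,0,0,0,0,0,0.5],[0,0,0,0,0,0,0.5],[0,0,0,0,0,0,0.5],[0,0,0,0,0,0,0.5]]'
```

```text
t: 14.05
tcp_pos: [0.6248, 0.046, 0.0409]
tool_rot: [0.743, 0.669, 0.0, 0.0]
force: [-1.2, -0.7, 0.5]
finger_gap: 0.65
gripper_force: 33.6
```

```bash
python3 -m handwheel '[[0,0,-0.5,0,0,0,0.6],[0,0,0,0,0,0,0.6],[0,0,0,0,0,0,0.75],[0,0,0,0,0,0,1],[0,0,0,0,0,0,1],[0,0,15,0,0,0,1],[0,0,40,0,0,0,1],[0,-20,35,0,0,0,1],[-15,-57,0,0,0,-2.3,1],[-15,-57,0,0,0,-2.3,1]]'
python3 -m handwheel '[[-15,-57,0,0,0,-2.3,1],[-15,-57,0,0,0,-2.3,1],[-15,-57,0,0,0,-2.3,1],[-15,-52,0,0,0,-2.3,1],[-8,-17,-10,0,0,0,1],[0,0,-40,0,0,0,1],[0,0,-40,0,0,0,1],[0,0,-17,0,0,0,1],[0,0,0,0,0,0,1],[0,0,0,0,0,0,1]]'
```

```text
t: 15.3
tcp_pos: [0.5954, -0.0891, 0.1324]
tool_rot: [0.77, 0.639, 0.001, 0.002]
force: [-0.3, -0.1, -0.1]
finger_gap: 0.996
gripper_force: 0.0
t: 16.55
tcp_pos: [0.5278, -0.3284, 0.0247]
tool_rot: [0.818, 0.575, 0.0, 0.001]
force: [0.2, -0.4, -0.1]
finger_gap: 0.998
gripper_force: 0.0
```

Run:
```python
from h import *
t=manip.snapshot("top");s=manip.snapshot("scene")
p=proj("top",[.625,.05,.05])[0].astype(int);q=proj("scene",[.625,.05,.05])[0].astype(int);r=proj("top",[.527,-.328,.03])[0].astype(int)
c=lambda i,p:cv2.resize(i[p[1]-35:p[1]+35,p[0]-35:p[0]+35],(260,260),interpolation=cv2.INTER_CUBIC)
cv2.imwrite("pics/c.png",np.hstack([c(t,p),c(s,q),c(t,r)])[:,:,::-1])
```

```text
(no output)
```

View pics/c.png

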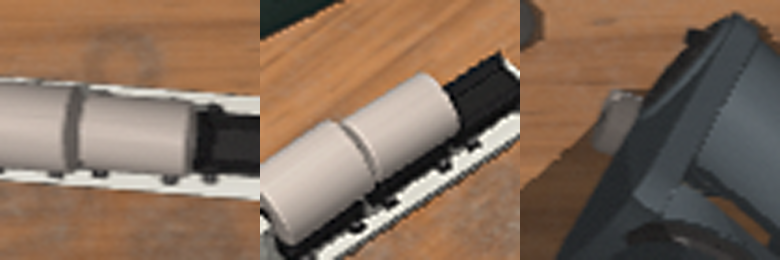

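Both cans lie in line on their steps, the middle at (135,135) in the left tile, mouth outward. Next I grip the small can.

```bash
python3 -m handwheel '[[-1,0,-8,0,0,0,1],[0,0,-5.5,0,0,0,1],[0,0,0,0,0,0,0.4],[0,0,0,0,0,0,0.4],[0,0,0,0,0,0,0.4],[0,0,0,0,0,0,0.4],[0,0,0,0,0,0,0.4],[0,0,20,0,0,0,0.4],[0,0,45,0,0,0,0.4],[0,0,45,0,0,0,0.4]]'
```

```text
t: 17.9
tcp_pos: [0.5253, -0.3277, 0.1214]
tool_rot: [0.818, 0.575, -0.0, -0.001]
force: [0.8, -0.4, -1.7]
finger_gap: 0.555
gripper_force: 31.8
```

```bash
python3 -m handwheel '[[9,28,0,0,0,1,0.4],[16,52,0,0,0,2.5,0.4],[16,52,0,0,0,2.5,0.4],[16,52,0,0,0,2.5,0.4],[16,52,0,0,0,2.5,0.4],[12,38,0,0,0,2,0.4],[5,15,0,0,0,0.9,0.4],[0,0,-25,0,0,0,0.4],[0,0,-25,0,0,0,0.4],[0,0,-15,0,0,0,0.4]]'
```

```text
t: 19.15
tcp_pos: [0.615, -0.0397, 0.0541]
tool_rot: [0.743, 0.669, -0.001, -0.001]
force: [1.1, -0.6, -2.3]
finger_gap: 0.556
gripper_force: 31.8
```

```bash
python3 -m handwheel '[[0,0,0,0,0,0,0.4],[0,0,0,0,0,0,0.4],[0,0,0,0,0,0,0.4],[0,0,0,0,0,0,0.4],[0,0,0,0,0,0,0.4],[0,0,0,0,0,0,0.4],[0,0,0,0,0,0,0.4],[0,0,0,0,0,0,0.4],[0,0,0,0,0,0,0.4],[0,0,0,0,0,0,0.4]]'
```

```text
t: 20.4
tcp_pos: [0.6157, -0.039, 0.0548]
tool_rot: [0.743, 0.669, -0.0, 0.0]
force: [1.1, 0.1, -2.0]
finger_gap: 0.555
gripper_force: 31.8
```

```bash
python3 -m handwheel '[[0,1,-5,0,0,0,0.4],[0,0,-3,0,0,0,0.4],[0,0,-2,0,0,0,0.4],[0,0,-1,0,0,0,0.4],[0,0,-0.5,0,0,0,0.4],[0,0,-0.5,0,0,0,0.4],[0,0,-0.5,0,0,0,0.4],[0,0,0,0,0,0,0.4],[0,0,0,0,0,0,0.4],[0,0,0,0,0,0,0.4]]'
```

```text
t: 21.65
tcp_pos: [0.6158, -0.038, 0.0424]
tool_rot: [0.743, 0.669, 0.0, 0.0]
force: [0.1, 0.2, -1.4]
finger_gap: 0.556
gripper_force: 31.8
```

```bash
python3 -m handwheel '[[0,0,-0.5,0,0,0,0.4],[0,0,-0.5,0,0,0,0.4],[0,0,-0.5,0,0,0,0.4],[0,0,0,0,0,0,0.4],[0,0,0,0,0,0,0.4],[0,0,0,0,0,0,0.4],[0,0,0,0,0,0,0.4],[0,0,0,0,0,0,0.4],[0,0,0,0,0,0,0.4],[0,0,0,0,0,0,0.4]]'
```

```text
t: 22.9
tcp_pos: [0.6157, -0.038, 0.0408]
tool_rot: [0.743, 0.669, 0.0, 0.0]
force: [0.2, -0.0, -1.0]
finger_gap: 0.557
gripper_force: 31.8
```

```bash
python3 -m handwheel '[[0,0,-0.5,0,0,0,0.4],[0,0,0,0,0,0,0.4],[0,0,-0.5,0,0,0,0.4],[0,0,0,0,0,0,0.4],[0,0,-0.5,0,0,0,0.4],[0,0,0,0,0,0,0.4],[0,0,0,0,0,0,0.4],[0,0,0,0,0,0,0.4],[0,0,0,0,0,0,0.4],[0,0,0,0,0,0,0.4]]'
```

```text
t: 24.15
tcp_pos: [0.616, -0.0381, 0.0401]
tool_rot: [0.743, 0.67, 0.0, 0.0]
force: [-1.3, 0.1, 6.1]
finger_gap: 0.553
gripper_force: 32.3
```

```bash
python3 -m handwheel '[[0,0,0,0,0,0,0.65],[0,0,0,0,0,0,0.65],[0,0,0,0,0,0,0.8],[0,0,0,0,0,0,0.8],[0,0,15,0,0,0,0.8],[0,0,40,0,0,0,0.8],[-2.5,-24,10,0,0,0,0.47],[-3,-30,0,0,0,0,0.47],[-2,-20,0,0,0,0,0.47],[0,0,0,0,0,0,0.47]]'
python3 -m handwheel '[[0,0,-20,0,0,0,0.47],[0,0,-20,0,0,0,0.47],[0,0,-15,0,0,0,0.47],[0,0,-6,0,0,0,0.47],[0,0,0,0,0,0,0.47],[0,0,0,0,0,0,0.47],[0,0,0,0,0,0,0.47],[0,0,0,0,0,0,0.47],[0,0,0,0,0,0,0.47],[0,0,0,0,0,0,0.47]]'
python3 - <<'E'
from h import *
t=manip.snapshot("top");d=manip.sense();p=d["tcp_pos"]*1000-[637.3,172.2,0]
print("along",-p[0]*.1028-p[1]*.9947,"lat",p[0]*.9947-p[1]*.1028)
# top-line extents of cans along axis: brightness profile
X=np.array([-.1028,-.9947,0]);g=cv2.cvtColor(t,cv2.COLOR_RGB2GRAY)
for nm,r,lo,hi in(("L",32,-2,100),("M",28,78,176),("S",24,160,260)):
    s=np.arange(lo,hi,2.);P=np.array([.6373,.1722,(54+r)/1000])+s[:,None]/1000*X
    q=proj("top",P).astype(np.float32);print(nm,list(zip(s.astype(int),cv2.remap(g,q[None,:,0],q[None,:,1],1)[0].tolist())))
E
```

```text
t: 25.4
tcp_pos: [0.6083, -0.1134, 0.1047]
tool_rot: [0.744, 0.668, 0.0, 0.0]
force: [0.4, 0.5, 0.2]
finger_gap: 0.472
gripper_force: 0.0
t: 26.65
tcp_pos: [0.6082, -0.1121, 0.0434]
tool_rot: [0.743, 0.669, 0.0, 0.0]
force: [0.2, -0.6, 0.3]
finger_gap: 0.472
gripper_force: 0.0
along 285.71775313428793 lat 0.3024377378358629
L [(np.int64(-2), 176), (np.int64(0), 104), (np.int64(2), 49), (np.int64(4), 43), (np.int64(6), 133), (np.int64(8), 182), (np.int64(10), 200), (np.int64(12), 201), (np.int64(14), 201), (np.int64(16), 201), (np.int64(18), 201), (np.int64(20), 201), (np.int64(22), 201), (np.int64(24), 201), (np.int64(26), 201), (np.int64(28), 200), (np.int64(30), 200), (np.int64(32), 200), (np.int64(34), 201), (np.int64(36), 201), (np.int64(38), 200), (np.int64(40), 200), (np.int64(42), 200), (np.int64(44), 200), (np.int64(46), 200), (np.int64(48), 199), (np.int64(50), 199), (np.int64(52), 199), (np.int64(54), 200), (np.int64(56), 200), (np.int64(58), 199), (np.int64(60), 198), (np.int64(62), 198), (np.int64(64), 196), (np.int64(66), 197), (np.int64(68), 198), (np.int64(70), 196), (
[... 1724 characters left out ...]
), 76), (np.int64(194), 76), (np.int64(196), 76), (np.int64(198), 76), (np.int64(200), 77), (np.int64(202), 77), (np.int64(204), 76), (np.int64(206), 75), (np.int64(208), 68), (np.int64(210), 56), (np.int64(212), 47), (np.int64(214), 42), (np.int64(216), 40), (np.int64(218), 41), (np.int64(220), 42), (np.int64(222), 43), (np.int64(224), 48), (np.int64(226), 50), (np.int64(228), 50), (np.int64(230), 49), (np.int64(232), 49), (np.int64(234), 49), (np.int64(236), 50), (np.int64(238), 50), (np.int64(240), 53), (np.int64(242), 67), (np.int64(244), 79), (np.int64(246), 86), (np.int64(248), 87), (np.int64(250), 87), (np.int64(252), 88), (np.int64(254), 88), (np.int64(256), 89), (np.int64(258), 89)]
```

The profile puts the can ends where expected: the large rim at about 79, the middle rim at about 165 and the small closed end at about 171 mm from the stop. I'll push slowly now.

```bash
python3 -m handwheel '[[0.5,5,-1,0,0,0,0.47],[0.5,5,0,0,0,0,0.47],[0.4,4,0,0,0,0,0.47],[0.3,3,0,0,0,0,0.47],[0.3,3,0,0,0,0,0.47],[0.3,3,0,0,0,0,0.47],[0.3,3,0,0,0,0,0.47],[0.3,3,0,0,0,0,0.47],[0.3,3,0,0,0,0,0.47],[0.3,3,0,0,0,0,0.47]]' 60
```

```text
t: 27.95
tcp_pos: [0.6118, -0.0771, 0.0423]
tool_rot: [0.743, 0.669, -0.0, 0.0]
force: [0.3, -1.3, 0.1]
finger_gap: 0.469
gripper_force: 0.7
```

```bash
python3 -m handwheel '[[0.3,3,0,0,0,0,0.47],[0.3,3,0,0,0,0,0.47],[0.3,3,0,0,0,0,0.47],[0.3,3,0,0,0,0,0.47],[0.3,3,0,0,0,0,0.47],[0.3,3,0,0,0,0,0.47],[0.3,3,0,0,0,0,0.47],[0.3,3,0,0,0,0,0.47],[0.3,3,0,0,0,0,0.47],[0.3,3,0,0,0,0,0.47]]'
python3 -m handwheel '[[0.4,4,0,0,0,0,0.47],[0.4,4,0,0,0,0,0.47],[0.4,4,0,0,0,0,0.47],[0.4,4,0,0,0,0,0.47],[0.4,4,0,0,0,0,0.47],[0.3,3,0,0,0,0,0.47],[0.3,3,0,0,0,0,0.47],[0.3,3,0,0,0,0,0.47],[0.3,3,0,0,0,0,0.47],[0.3,3,0,0,0,0,0.47]]'
```

```text
t: 29.2
tcp_pos: [0.6149, -0.0469, 0.0424]
tool_rot: [0.743, 0.669, 0.0, 0.0]
force: [0.9, -2.1, 0.9]
finger_gap: 0.473
gripper_force: 1.0
t: 30.45
tcp_pos: [0.6181, -0.0118, 0.0423]
tool_rot: [0.743, 0.669, -0.0, -0.0]
force: [0.2, -0.7, 0.1]
finger_gap: 0.472
gripper_force: 0.4
```

```bash
python3 -m handwheel '[[0.3,3,0,0,0,0,0.47],[0.2,2,0,0,0,0,0.47],[0.2,2,0,0,0,0,0.47],[0.2,2,0,0,0,0,0.47],[0.2,2,0,0,0,0,0.47],[0.2,2,0,0,0,0,0.47],[0.2,2,0,0,0,0,0.47],[0.3,3,0,0,0,0,0.47],[0.3,3,0,0,0,0,0.47],[0.3,3,0,0,0,0,0.47]]'
python3 -m handwheel '[[0.3,3,0,0,0,0,0.47],[0.3,3,0,0,0,0,0.47],[0.3,3,0,0,0,0,0.47],[0.3,3,0,0,0,0,0.47],[0.3,3,0,0,0,0,0.47],[0.3,3,0,0,0,0,0.47],[0.3,3,0,0,0,0,0.47],[0.3,3,0,0,0,0,0.47],[0.3,3,0,0,0,0,0.47],[0.3,3,0,0,0,0,0.47]]'
```

```text
t: 31.7
tcp_pos: [0.6207, 0.0122, 0.0423]
tool_rot: [0.743, 0.669, 0.0, 0.0]
force: [-0.6, -2.0, -1.0]
finger_gap: 0.468
gripper_force: 1.1
t: 32.95
tcp_pos: [0.6237, 0.0424, 0.0421]
tool_rot: [0.743, 0.669, 0.0, -0.0]
force: [0.3, -0.2, -1.3]
finger_gap: 0.473
gripper_force: 0.9
```

```bash
python3 -m handwheel '[[0.3,3,0,0,0,0,0.47],[0.3,3,0,0,0,0,0.47],[0.3,3,0,0,0,0,0.47],[0.3,3,0,0,0,0,0.47],[0.3,3,0,0,0,0,0.47],[0.3,3,0,0,0,0,0.47],[0.2,2,0,0,0,0,0.47],[0.2,2,0,0,0,0,0.47],[0.1,1,0,0,0,0,0.47],[0.1,1,0,0,0,0,0.47]]'
python3 -m handwheel '[[0.1,1,0,0,0,0,0.47],[0.1,1,0,0,0,0,0.47],[0.1,1,0,0,0,0,0.47],[0.1,1,0,0,0,0,0.47],[0.1,1,0,0,0,0,0.47],[0.1,1,0,0,0,0,0.47],[0,0,0,0,0,0,0.47],[0,0,0,0,0,0,0.47],[0,0,0,0,0,0,0.47],[0,0,0,0,0,0,0.47]]'
```

```text
t: 34.2
tcp_pos: [0.626, 0.066, 0.0423]
tool_rot: [0.743, 0.669, -0.0, -0.0]
force: [0.2, -1.9, -0.6]
finger_gap: 0.472
gripper_force: 0.8
t: 35.45
tcp_pos: [0.6266, 0.0719, 0.0423]
tool_rot: [0.743, 0.669, -0.0, 0.0]
force: [-0.7, -2.9, -0.6]
finger_gap: 0.467
gripper_force: 1.6
```

Now about 101 mm from the stop, so I continue in 1 mm rows until the force rises.

```bash
python3 -m handwheel '[[0.1,1,0,0,0,0,0.47],[0.1,1,0,0,0,0,0.47],[0.1,1,0,0,0,0,0.47],[0.1,1,0,0,0,0,0.47],[0,0,0,0,0,0,0.47],[0,0,0,0,0,0,0.47],[0,0,0,0,0,0,0.47],[0,0,0,0,0,0,0.47],[0,0,0,0,0,0,0.47],[0,0,0,0,0,0,0.47]]'
```

```text
t: 36.7
tcp_pos: [0.627, 0.0761, 0.0423]
tool_rot: [0.743, 0.669, 0.0, -0.0]
force: [-0.3, -1.1, -1.3]
finger_gap: 0.473
gripper_force: 1.0
```

```bash
python3 -m handwheel '[[0.1,1,0,0,0,0,0.47],[0,0,0,0,0,0,0.47],[0.1,1,0,0,0,0,0.47],[0,0,0,0,0,0,0.47],[0,0,0,0,0,0,0.47],[0,0,0,0,0,0,0.47],[0,0,0,0,0,0,0.47],[0,0,0,0,0,0,0.47],[0,0,0,0,0,0,0.47],[0,0,0,0,0,0,0.47]]'
```

```text
t: 37.95
tcp_pos: [0.6271, 0.0766, 0.0421]
tool_rot: [0.743, 0.67, -0.001, 0.0]
force: [-0.2, -8.1, -2.4]
finger_gap: 0.467
gripper_force: 3.6
```

```bash
python3 -m handwheel '[[0.1,1,0,0,0,0,0.47],[0,0,0,0,0,0,0.47],[0.1,1,0,0,0,0,0.47],[0,0,0,0,0,0,0.47],[0.1,1,0,0,0,0,0.47],[0,0,0,0,0,0,0.47],[0,0,0,0,0,0,0.47],[0,0,0,0,0,0,0.47],[0,0,0,0,0,0,0.47],[0,0,0,0,0,0,0.47]]'
```

```text
t: 39.2
tcp_pos: [0.6271, 0.0769, 0.0418]
tool_rot: [0.742, 0.67, -0.003, 0.002]
force: [-0.4, -14.4, -3.4]
finger_gap: 0.476
gripper_force: 7.5
```

It's firmly stopped at 14 N, at the expected place. I'll back off, lift and check.

```bash
python3 -m handwheel '[[-0.2,-2,0,0,0,0,0.47],[-0.3,-3,0,0,0,0,0.47],[-2,-20,0,0,0,0,0.47],[-4,-40,0,0,0,0,0.47],[0,0,40,0,0,0,0.47],[0,0,50,0,0,0,0.47],[-20,-55,20,0,0,0,0.47],[-20,-55,0,0,0,0,0.47],[-20,-55,0,0,0,0,0.47],[-20,-55,0,0,0,0,0.47]]'
python3 - <<'E'
from h import *
X=np.array([-.1028,-.9947,0])
for n in("top","scene"):
    g=cv2.cvtColor(manip.snapshot(n),cv2.COLOR_RGB2GRAY)
    for r,lo,hi in((32,-6,100),(28,66,100),(24,66,110)):
        s=np.arange(lo,hi,2.);P=np.array([.6373,.1722,(54+r)/1000])+s[:,None]/1000*X
        q=proj(n,P).astype(np.float32);v=cv2.remap(g,q[None,:,0],q[None,:,1],1)[0]
        print(n,r,[f"{int(a)}:{b}" for a,b in zip(s,v) if a<14 or a>64])
t0=cv2.imread("pics/top0.png")[:,:,::-1];t=manip.snapshot("top");cv2.imwrite("pics/end.png",t[:,:,::-1])
E
```

```text
t: 40.45
tcp_pos: [0.5405, -0.2059, 0.153]
tool_rot: [0.743, 0.669, 0.001, 0.001]
force: [0.4, -0.6, 0.1]
finger_gap: 0.469
gripper_force: 0.0
top 32 ['-6:212', '-4:215', '-2:171', '0:134', '2:134', '4:179', '6:193', '8:198', '10:197', '12:197', '66:189', '68:189', '70:188', '72:187', '74:177', '76:162', '78:153', '80:171', '82:157', '84:151', '86:154', '88:154', '90:109', '92:93', '94:92', '96:76', '98:44']
top 28 ['66:189', '68:188', '70:188', '72:184', '74:171', '76:157', '78:163', '80:171', '82:149', '84:154', '86:156', '88:139', '90:91', '92:95', '94:86', '96:64', '98:33']
top 24 ['66:189', '68:188', '70:188', '72:178', '74:165', '76:156', '78:173', '80:164', '82:151', '84:158', '86:157', '88:122', '90:93', '92:96', '94:81', '96:53', '98:31', '100:26', '102:25', '104:24', '106:24', '108:26']
scene 32 ['-6:92', '-4:112', '-2:137', '0:173', '2:209', '4:215', '6:209', '8:210', '10:209', '12:209', '66:205', '68:205', '70:206', '72:206', '74:198', '76:187', '78:196', '80:166', '82:139', '84:135', '86:137', '88:137', '90:137', '92:136', '94:136', '96:139', '98:142']
scene 28 ['66:207', '68:208', '70:207', '72:208', '74:207', '76:182', '78:125', '80:172', '82:162', '84:144', '86:139', '88:139', '90:136', '92:135', '94:135', '96:135', '98:137']
scene 24 ['66:207', '68:207', '70:207', '72:207', '74:209', '76:215', '78:206', '80:195', '82:194', '84:166', '86:143', '88:137', '90:134', '92:132', '94:131', '96:131', '98:133', '100:137', '102:140', '104:145', '106:144', '108:143']
```

Large is against the stop. Next, a finer measure of the three rims.

Run:
```python
from h import *
X=np.array([-.1028,-.9947,0]);Y=np.array([.9947,-.1028,0])
for n in("top","scene"):
    g=np.mean([cv2.cvtColor(manip.snapshot(n),cv2.COLOR_RGB2GRAY).astype(np.float32) for _ in range(4)],0).astype(np.float32)
    s=np.arange(68,98,1.)
    for r in(24,28):
        v=0
        for ph in np.deg2rad(np.arange(-20,21,4)):
            P=np.array([.6373,.1722,.054])+s[:,None]/1000*X+r/1000*(np.sin(ph)*Y+np.array([0,0,np.cos(ph)]))
            q=proj(n,P).astype(np.float32);v=v+cv2.remap(g,q[None,:,0],q[None,:,1],cv2.INTER_CUBIC)[0]/11
        print(n,r,[f"{int(a)}:{b:.0f}" for a,b in zip(s,v)])
    # raw pixels across the rim neighbourhood
    c=proj(n,[.6373-.0084,.1722-.0816,.078])[0];x,y=np.round(c).astype(int);print(c);print(g[y-12:y+13,x-9:x+9].astype(int))
for x in(-1,76,80,84):print(x,proj("top",np.array([.6373,.1722,.054])+x/1000*X),)
```

```text
top 24 ['68:184', '69:185', '70:186', '71:184', '72:179', '73:170', '74:157', '75:144', '76:138', '77:142', '78:150', '79:154', '80:151', '81:144', '82:142', '83:144', '84:148', '85:152', '86:152', '87:139', '88:119', '89:99', '90:91', '91:94', '92:95', '93:90', '94:82', '95:67', '96:51', '97:34']
top 28 ['68:183', '69:183', '70:184', '71:185', '72:183', '73:178', '74:168', '75:155', '76:142', '77:136', '78:140', '79:148', '80:151', '81:147', '82:142', '83:141', '84:144', '85:148', '86:152', '87:149', '88:134', '89:113', '90:97', '91:92', '92:94', '93:93', '94:88', '95:78', '96:62', '97:46']
[252.27334579 182.85098407]
[[108 112 140 166 177 176 173 188 206 205 179 148 137 123 119 120 120 116]
 [116 113 112 109 107 104 106 106 100  88  87 101 106 169 213 216 215 214]
 [131 131 129 127 126 124 123 121 110  87  81  92 101 108 107 106 106 105]
 [141 139 139 138 137 136 134 132 110  86  96  86  79  97 106 107  95  63]
 [151 150 149 148 146 144 143 138 110 105 108  80  84  84  79  83  73  48]
 [159 158 156 155 154 153 151 140 109 114 111  81  88  81  55  21  21  25]
 [167 166 165 165 163 1
[... 3356 characters left out ...]
1 200 199 202 215 196 127  81  27  36  38]
 [208 208 209 207 204 201 201 200 198 198 194 185 149 193 185  29  33  38]
 [208 208 206 203 201 200 200 197 194 191 190 189 189 184 135  95  29  37]
 [206 205 202 202 201 197 195 193 189 187 185 183 175 141 155  86  27  37]
 [203 203 201 199 198 195 190 189 186 183 180 178 175 174 164 109  26  35]
 [202 200 197 195 193 190 187 184 181 178 175 169 166 157 129 122  54  34]
 [199 197 194 191 188 185 182 180 176 170 166 161 156 156 165 139  58  17]
 [196 192 189 186 183 180 177 174 168 163 158 152 148 144 132  86  44  16]]
-1 [[223.38711873 181.2383493 ]]
76 [[251.76989808 183.43514794]]
80 [[253.24606921 183.54935794]]
84 [[254.72243011 183.66357825]]
```

The top view hints that the inner rims stand 1–3 mm too proud; the scene view says they don't. I'll settle it by touch: press the middle can's rim with the fingers opened wider, then the small one's, and compare the stall positions, which should differ by 4 mm.

```bash
python3 -c "
from h import *
p=manip.sense()['tcp_pos']*1000;print(p,[621.9,23.0]-p[:2])"
```

```text
[ 541.41046293 -202.70829747  152.30266386] [ 80.48953707 225.70829747]
```

```bash
python3 -m handwheel '[[18,50,0,0,0,0,0.62],[20,55,0,0,0,0,0.62],[20,55,0,0,0,0,0.62],[15,45,0,0,0,0,0.62],[7.5,20,-10,0,0,0,0.62],[0,0,-40,0,0,0,0.62],[0,0,-40,0,0,0,0.62],[0,0,-15,0,0,0,0.62],[0,0,-5,0,0,0,0.62],[0,0,0,0,0,0,0.62]]'
python3 - <<'E'
from h import *
p=manip.sense()["tcp_pos"]*1000-[637.3,172.2,0]
print("along",-p[0]*.1028-p[1]*.9947,"lat",p[0]*.9947-p[1]*.1028)
E
```

```text
t: 42.25
tcp_pos: [0.6222, 0.0206, 0.043]
tool_rot: [0.743, 0.669, 0.0, 0.001]
force: [0.4, 0.2, 0.1]
finger_gap: 0.625
gripper_force: 0.0
along 152.33199120877302 lat 0.5808515530027023
```

```bash
python3 -m handwheel '[[0.5,10,0,0,0,0,0.62],[1,10,0,0,0,0,0.62],[1,10,0,0,0,0,0.62],[1,10,0,0,0,0,0.62],[0.6,6,0,0,0,0,0.62],[0.3,3,0,0,0,0,0.62],[0.2,2,0,0,0,0,0.62],[0.1,1,0,0,0,0,0.62],[0.1,1,0,0,0,0,0.62],[0,0,0,0,0,0,0.62]]'
python3 -m handwheel '[[0.1,1,0,0,0,0,0.62],[0.1,1,0,0,0,0,0.62],[0.1,1,0,0,0,0,0.62],[0.1,1,0,0,0,0,0.62],[0.1,1,0,0,0,0,0.62],[0.1,1,0,0,0,0,0.62],[0.1,1,0,0,0,0,0.62],[0,0,0,0,0,0,0.62],[0,0,0,0,0,0,0.62],[0,0,0,0,0,0,0.62]]'
```

```text
t: 43.5
tcp_pos: [0.6263, 0.0739, 0.0423]
tool_rot: [0.743, 0.669, -0.0, 0.0]
force: [0.1, 0.3, 0.2]
finger_gap: 0.62
gripper_force: 0.0
t: 44.75
tcp_pos: [0.6272, 0.0808, 0.0424]
tool_rot: [0.743, 0.669, 0.0, 0.0]
force: [1.0, -1.7, 0.2]
finger_gap: 0.621
gripper_force: 1.0
```

```bash
python3 -m handwheel '[[0.1,1,0,0,0,0,0.62],[0,0,0,0,0,0,0.62],[0.1,1,0,0,0,0,0.62],[0,0,0,0,0,0,0.62],[0.1,1,0,0,0,0,0.62],[0,0,0,0,0,0,0.62],[0,0,0,0,0,0,0.62],[0,0,0,0,0,0,0.62],[0,0,0,0,0,0,0.62],[0,0,0,0,0,0,0.62]]'
```

```text
t: 46.0
tcp_pos: [0.6274, 0.0815, 0.0424]
tool_rot: [0.743, 0.669, -0.001, 0.001]
force: [-0.0, -10.3, 0.8]
finger_gap: 0.624
gripper_force: 5.3
```

```bash
python3 -m handwheel '[[-0.3,-3,0,0,0,0,0.62],[-0.9,-9,0,0,0,0,0.62],[0,0,0,0,0,0,0.47],[0,0,0,0,0,0,0.47],[0.3,3,0,0,0,0,0.47],[0.1,1,0,0,0,0,0.47],[0.1,1,0,0,0,0,0.47],[0.1,1,0,0,0,0,0.47],[0.1,1,0,0,0,0,0.47],[0,0,0,0,0,0,0.47]]'
python3 -m handwheel '[[0.1,1,0,0,0,0,0.47],[0,0,0,0,0,0,0.47],[0.1,1,0,0,0,0,0.47],[0,0,0,0,0,0,0.47],[0.1,1,0,0,0,0,0.47],[0,0,0,0,0,0,0.47],[0,0,0,0,0,0,0.47],[0,0,0,0,0,0,0.47],[0,0,0,0,0,0,0.47],[0,0,0,0,0,0,0.47]]'
```

```text
t: 47.25
tcp_pos: [0.6264, 0.0772, 0.0423]
tool_rot: [0.743, 0.67, -0.001, 0.001]
force: [-1.6, -6.1, 0.5]
finger_gap: 0.469
gripper_force: 3.5
t: 48.5
tcp_pos: [0.6264, 0.0773, 0.0424]
tool_rot: [0.742, 0.67, -0.003, 0.002]
force: [-2.4, -15.0, 2.4]
finger_gap: 0.471
gripper_force: 7.6
```

The stalls now differ by 4.2 mm between the middle and small rims. The absolute position, 95 mm less the 11 mm half finger width, gives the expected 84 mm, so all the cans are home. I'll retract, check and hand in.

```bash
python3 -m handwheel '[[-0.2,-2,0,0,0,0,0.47],[-0.3,-3,0,0,0,0,0.47],[-2,-20,0,0,0,0,0.47],[-4,-40,0,0,0,0,0.47],[0,0,40,0,0,0,0.47],[0,0,50,0,0,0,0.47],[-20,-55,20,0,0,0,0.47],[-20,-55,0,0,0,0,0.47],[-20,-55,0,0,0,0,0.47],[0,0,0,0,0,0,0.47]]'
python3 - <<'E'
from h import *
X=np.array([-.1028,-.9947,0]);g=cv2.cvtColor(manip.snapshot("top"),cv2.COLOR_RGB2GRAY)
s=np.arange(-6,14,2.);q=proj("top",np.array([.6373,.1722,.086])+s[:,None]/1000*X).astype(np.float32)
print(cv2.remap(g,q[None,:,0],q[None,:,1],1)[0])
s=np.arange(70,100,2.);q=proj("top",np.array([.6373,.1722,.078])+s[:,None]/1000*X).astype(np.float32)
print(cv2.remap(g,q[None,:,0],q[None,:,1],1)[0])
print(manip.sign_off())
E
```

```text
t: 49.75
tcp_pos: [0.5596, -0.1525, 0.1526]
tool_rot: [0.745, 0.667, 0.0, 0.001]
force: [-0.4, 1.2, 0.4]
finger_gap: 0.473
gripper_force: 0.0
[214 216 171 137 137 181 195 199 198 197]
[188 178 164 154 155 157 160 160 127 107  96  89  67  40  23]
the job is handed in; nothing more can be done
None
```

The shield is together on the cradle and handed in at about 50 s: the three cans are nested, closed ends to the stop, with the large one against it. A touch check put the small rim 4.2 mm proud of the middle one; the middle-in-large fit was judged only from the stall position and the camera.

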